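# Couple the pressure gauge to the test block

### The arm

A 6-joint arm with a two-finger parallel gripper is mounted at the origin on the work surface. World frame = base frame: x ahead of the robot, y to its left, z up, the work surface at z = 0. Lengths are in m, angles in rad, forces in N, time in s.
With the tool pointing down it reaches from about 0.35 to 0.775 m from the base axis. Payload 7.3 kg.
Tool frame: the origin (TCP) lies midway between the tips of the shut fingers; the grasp point (between the pads) lies 19 mm behind it (robot.grip_depth is the z of the grasp point in the tool frame, in m); z points along the fingers, y is the line along which they close (so a half turn about z gives the same grasp; the last joint's range is limited). The gripper opens to 92 mm and grips with 3 to 60 N. Pads are 19 mm wide; open, the fingers measure 130 mm over their backs; the gripper's body (75 mm by 190 mm) begins 47 mm behind the grasp point.
Start: joints at [1.062, 0.342, 1.524, -0, 1.275, -0.146], TCP at [0.186, 0.491, 0.227] pointing down, gripper open.
Joint ranges: [-2.53, 2.53], [-0.77, 2.02], [0.04, 2.7], [-1, 4.14], [0.28, 2.66], [-3.11, 3.11]. Speed limits (rad/s): [2.57, 2.57, 3.14, 3.14, 3.14, 3.14].

### API

Orientations are given as [roll, pitch, yaw] about the fixed x, y, z axes, in that order (R = Rz(yaw) Ry(pitch) Rx(roll)).
In Python, from cell import robot, viewer gives the robot as it stands.
- The arm moves only by the tool step_arm, never from a script. Its argument "increments" is a list of rows, each an object with "delta_pos": the shift along the tool's x, y, z in cm, a list of three; "dr": the turn, a rotation vector about the tool's x, y, z in degrees, a list of three; "fingers": the closure, from -1 (fully open) to 1 (shut), so that 0 is half open. In form: [{"delta_pos": [tx, ty, tz], "dr": [wx, wy, wz], "fingers": fingers}, ...]. A call has exactly 5 rows; each row is the pose to reach, as a shift and turn from the pose commanded when the call began, along the tool's axes at that moment; what a row does not reach only later rows make up. A row lasts 1/8 s, in which the tool goes at most 62.5 mm and 10.7 degrees, less where a joint would pass 70% of its speed; a pose out of reach is approached as far as the arm can. A call with a gripper value outside its range is refused whole. The fingers move at their own pace and stop on an object; "newtons" is the grip in N (left out, the last holds). Time passes only in rows, so rows that repeat a pose let the fingers close, or fill a call up. It gives the time, the measured TCP pose, the force, the opening and the grip force at its end, in the units of the state.
- robot.observe(): the state, without advancing time (a new reading comes with each control period).
- viewer.read_camera(name): name is "scene" or "top" or "wrist"; returns the picture (400x640x3 uint8, red, green, blue); there is no depth.
- viewer.camera_params(name): a dict with "K" (3x3 intrinsics, pixels), "k1" (the pictures are not rectified: a ray, as slopes to the right and down, at radius r is drawn at 1 + k1 r^2 times it, then the intrinsics apply), "T" (4x4, takes a point from camera to world coordinates). Camera axes: x right, y down, z forward; pixel columns grow to the right and rows downward; lengths in m; the calibration is good to about 2 mm. A picture is of the moment at which its call begins: read the wrist's pose just before it. camera_params takes no time and is no camera call; for the wrist camera it gives the pose at the moment of the call.
- robot.hand_in(): hands the job in; it is judged then, once.
The state is a dict: "time": time; "qpos": joint angles; "qvel": joint speeds; "joint_efforts": joint torques, N m; "tool_pos": TCP position; "tool_rot": TCP orientation; "contact_force": force on the tool from outside, world axes, zero at the start; "torque": the same for the moment, N m; "opening": finger opening in m; "grip_force": force on a finger pad.
Only numpy, scipy, OpenCV 4.12 (cv2) and the standard library are available. Lean on these libraries where they do the work, as an engineer would, in place of code of your own. Each camera call takes 0.05 s, during which the arm holds its last target. There are 200 camera calls.

### The job

Fit the pressure gauge to the nipple of the test block: squeeze the coupler's sleeve plate back towards its thumb plate, push the coupler over the nipple until you feel the nipple reach the bottom of the bore, then let go so that the sleeve springs fully forward and locks. Press gently, do not ram it, and leave the other things on the bench where they are.

Things in the scene. Friction and masses are not known exactly. Their poses are not given: they have to be found in the camera images.
- coupler: The loose pressure gauge with its quick coupler: steel, about 0.35 kg, lying flat on a foot. Origin under it, x = coupler axis towards its open mouth, z up; coupler axis at z = 24 mm. Foot x -60..44 mm, 36 mm wide. Gauge case, radius 28 mm, x -90..-64, top z = 60. Sleeve, radius 17, x 13..49. The bore bars the nipple unless the sleeve is at least 9 mm back.
- coupler_grip (a point): Grip point on coupler, same axes, z = 68 mm. Two upright plates (6 mm thick, 20 mm wide in y, tops at z = 80 mm) stand across x: thumb plate fixed to the body, rear face x = -29 mm; sleeve plate, front face x = +29 mm (+19 with sleeve back). Pinch both outer faces along x from above: 58 mm apart, 48 squeezed. Squeezed, this point lies 5 mm ahead (+x) of the pinch centre.
- coupler_mouth (a point): Centre of the coupler's open mouth, same axes: 58 mm ahead (+x) of coupler_grip, 44 mm below it, on the coupler's axis. Bore 16 mm wide, flared to 22 mm at the mouth; 38 mm deep lies a rubber seal that gives 2 mm under 9 N, then it is solid. Dogs tied to the sleeve drop into the nipple's groove, and so let the sleeve forward, only when the nipple's tip is against the seal (0.5 mm short at most).
- sleeve (a joint): How far the coupler's sleeve is drawn back, m: 0 = sprung fully forward, 0.010 = fully back against its stop. Its spring needs about 4 N to start and 7 N fully back.
- block: The fixed test block: aluminium, front face 110 mm wide, 100 mm deep, 115 mm high on a base plate. Origin on the bench under the middle of the front face; x points into the block, z up. The nipple stands out of the front face along -x.
- nipple_root (a point): On the block's front face, on the nipple's axis, 85 mm above the bench; axes as block. Nipple: steel rod 14 mm diameter, level, along -x, small tip chamfer, collar 28 mm diameter and 12 mm long at its root. Its tip is 58 to 86 mm out of the face: screwed in differently each time, not measured; it does not give. Fully home, the coupler has these axes, its mouth 18 to 49 mm off the face.
- carton: Bystander: cardboard box 90 x 120 x 60 mm, origin at the centre of its underside.
- oil_filter: Bystander: white round filter can, 76 mm diameter, 85 mm high, origin at the centre of its underside.
- elbow: Bystander: brass pipe elbow lying flat, arms 65 and 50 mm, 32 mm high, origin under its bend.

How it is judged:
By the outcome, as a careful person would: the job done as asked, in the order asked, and still so for the second after the job is handed in, with the robot touching nothing.
It also fails if it takes over 72 s, if anything falls off the work surface, if the arm or the gripper's body presses on something with over 40 N, if the wrist force passes 120 N, or if a joint passes its speed limit or range.

## Working session

There is one attempt and no reset: what is moved stays moved. The work goes in short steps, Python scripts to look and compute and a tool call to move; the robot and the scene stay as the last step left them, time stands still between calls to the robot, and variables do not carry over. Pictures are saved under pics/ and viewed, at most 10 in all, crops included, and the job is handed in when it is done.

Besides the shell and the picture viewer there is one more tool, called after "Emit:" as a command line: name --argument value ..., lists and objects as JSON in quotes. step_arm: Moves the arm, as the interface text tells. Its arguments: {"type":"object","properties":{"increments":{"type":"array"},"newtons":{"type":"number"}},"required":["increments"]}

```bash
mkdir -p pics; ls; python3 - <<'E'
from cell import robot, viewer
import cv2
print(robot.observe())
for n in("scene","top"):
    im=viewer.read_camera(n); cv2.imwrite(f"pics/{n}0.png",im[:,:,::-1]); print(n,viewer.camera_params(n))
print(viewer.camera_params("wrist"))
E
```

```text
pics
{'time': 0.0, 'qpos': array([ 1.06197933e+00,  3.42700892e-01,  1.52502785e+00, -1.54913459e-05,
        1.27538207e+00, -1.45993906e-01]), 'qvel': array([-0.00027612, -0.00106945, -0.00054538,  0.00178937, -0.00181317,
        0.00033417]), 'joint_efforts': array([ 9.06045370e-04, -4.31230438e+01, -2.44230151e+01,  7.18078692e-02,
        5.57597622e-02, -1.14620548e-04]), 'tool_pos': array([0.18611002, 0.4904688 , 0.22605251]), 'tool_rot': array([-3.14008848e+00, -2.06200371e-04,  2.77877393e+00]), 'contact_force': array([ 1.73337489, -0.15080215, -0.66235667]), 'torque': array([-0.03453042,  0.03252811, -0.06074615]), 'grip_force': 0.0, 'opening': 0.09167231711305886}
scene {'K': array([[462.03269958,   0.        , 325.60349389],
       [  0.        , 462.03269958, 203.11019365],
       [  0.        ,   0.        ,   1.        ]]), 'k1': -0.047194861543141745, 'T': array([[ 0.56033722,  0.56952534, -0.60138431,  1.21701986],
       [ 0.82818112, -0.39556318,  0.39704636, -0.4341234 ],
       [-0.01175753, -0.72053498, -0.69331891,  0.83479947],
       [ 0.        ,  0.       
[... 217 characters left out ...]
05894857, 'T': array([[-0.00920085, -0.99551843,  0.0941191 ,  0.44949241],
       [-0.99986124,  0.00785196, -0.01469207,  0.00609524],
       [ 0.01388721, -0.09424122, -0.99545253,  1.1657155 ],
       [ 0.        ,  0.        ,  0.        ,  1.        ]])}
{'K': array([[346.71978202,   0.        , 309.64486071],
       [  0.        , 346.71978202, 202.34927313],
       [  0.        ,   0.        ,   1.        ]]), 'k1': -0.05983027027770231, 'T': array([[ 0.35617913,  0.89748383,  0.26011383,  0.11647673],
       [ 0.9344129 , -0.34120724, -0.10222598,  0.51791252],
       [-0.00299344,  0.27946448, -0.96015136,  0.38401276],
       [ 0.        ,  0.        ,  0.        ,  1.        ]])}
```

View pics/scene0.png

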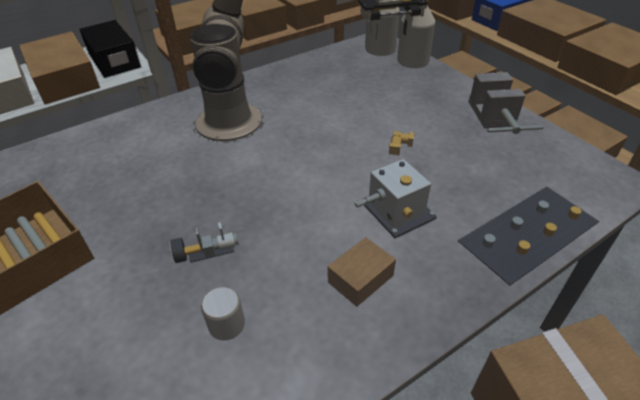

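View pics/top0.png

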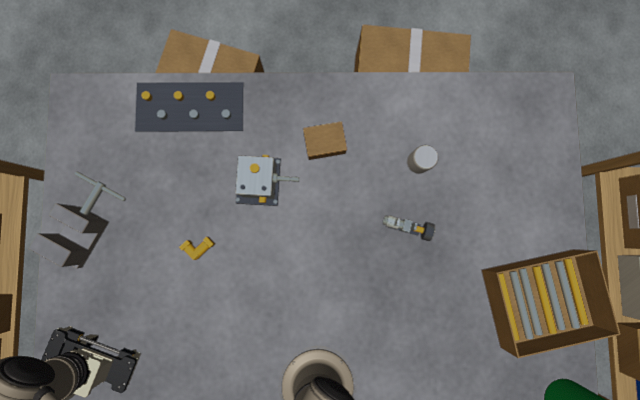

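The scene shows the coupler near (210,245) and the block near (400,195). In the top view the coupler is at (409,226) with its mouth pointing left, and the block's nipple runs from (281,180) to (298,180). I'll enlarge both next.

```bash
cat > h.py <<'E'
import numpy as np, cv2
from cell import robot, viewer
def ray(n,u,v,P=None):
    P=P or viewer.camera_params(n); K=P["K"]
    d=np.array([(u-K[0,2])/K[0,0],(v-K[1,2])/K[1,1]]); s=d.copy()
    for _ in range(10): s=d/(1+P["k1"]*(s@s))
    return P["T"][:3,3],P["T"][:3,:3]@np.r_[s,1]
def at(n,u,v,z,P=None):
    o,d=ray(n,u,v,P); return o+d*(z-o[2])/d[2]
def proj(n,X,P=None):
    P=P or viewer.camera_params(n); T=P["T"]; c=T[:3,:3].T@(np.array(X)-T[:3,3]); s=c[:2]/c[2]; s=s*(1+P["k1"]*(s@s))
    return s*P["K"][0,0]+P["K"][:2,2]
E
python3 - <<'E'
import cv2,numpy as np
t=cv2.imread("pics/top0.png"); s=cv2.imread("pics/scene0.png")
f=lambda im,x,y:cv2.resize(im[y:y+50,x:x+66],None,fx=6,fy=6,interpolation=cv2.INTER_CUBIC)
g=lambda im,x,y:cv2.resize(im[y:y+75,x:x+100],(396,300),interpolation=cv2.INTER_CUBIC)
cv2.imwrite("pics/crop0.png",np.vstack([np.hstack([f(t,376,201),f(t,234,153)]),np.hstack([g(s,160,205),g(s,345,150)])]))
E
```

```text
(no output)
```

View pics/crop0.png

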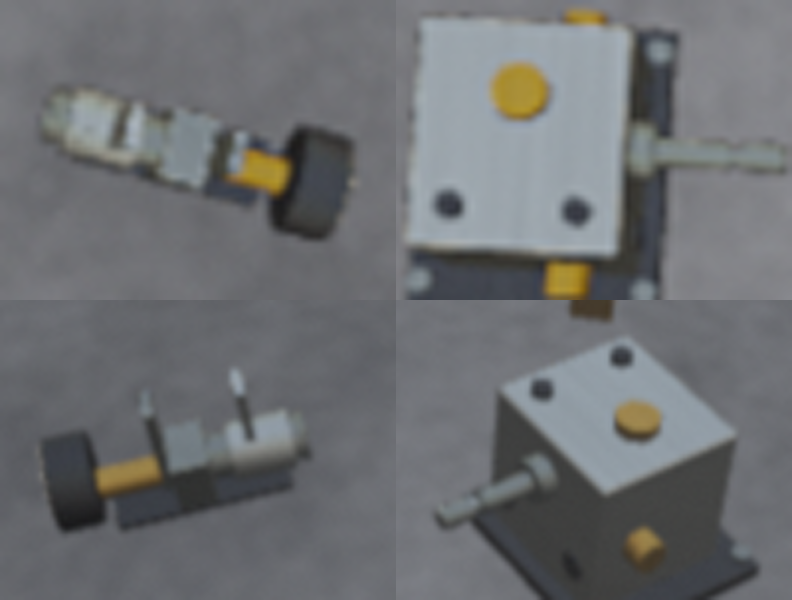

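The crops show the coupler's plate tops, in scene at about (219.8,224) for the sleeve plate and (196.9,229) for the thumb plate. They also show the nipple tip, in top at (364.8,179.2) crop-corrected.

```bash
python3 - <<'E'
from h import *
np.set_printoptions(precision=4,suppress=True)
T=lambda cx,cy,ox,oy,z: at("top",ox+cx/6,oy+cy/6,z)
S=lambda cx,cy,ox,oy,z: at("scene",ox+cx/3.96,oy+(cy-300)/4,z)
print("sleeve plate top",T(137,112,376,201,.08),S(237,374,160,205,.08))
print("thumb plate top",T(240,140,376,201,.08),S(146,393,160,205,.08))
print("mouth",T(46,118,376,201,.024),"gauge",T(312,183,376,201,.032))
a=T(640,148,234,153,.085);b=T(785,157,234,153,.085)
print("nip",a,b,S(545,473,345-100,150,.085),S(445-396,515,345,150,.085),S(545-396,473,345,150,.085))
# block top corners z=.115(+base?)
for c in[(422,18),(632,28),(618,256),(408,246)]: print("top corner",T(c[0]-396,c[1],234,153,.115))
for c in[(500,388),(628,337),(736,435),(605,494)]: print("sc corner",S(c[0]-396,c[1],345,150,.115))
a=T(640-396,148,234,153,.085);b=T(785-396,157,234,153,.085);print("nip top",a,b)
E
```

```text
sleeve plate top [ 0.4922 -0.2393  0.08  ] [ 0.4807 -0.2362  0.08  ]
thumb plate top [ 0.4782 -0.2891  0.08  ] [ 0.4647 -0.2853  0.08  ]
mouth [ 0.4917 -0.2053  0.024 ] gauge [ 0.4574 -0.338   0.032 ]
nip [ 0.6162 -0.0711  0.085 ] [ 0.6113 -0.1418  0.085 ] [0.6163 0.1263 0.085 ] [0.6108 0.055  0.085 ] [0.6163 0.1263 0.085 ]
top corner [0.676  0.2219 0.115 ]
top corner [0.6706 0.1224 0.115 ]
top corner [0.5617 0.1287 0.115 ]
top corner [0.5671 0.2273 0.115 ]
sc corner [0.5658 0.1293 0.115 ]
sc corner [0.573  0.2259 0.115 ]
sc corner [0.6793 0.2176 0.115 ]
sc corner [0.6735 0.1209 0.115 ]
nip top [0.6176 0.1216 0.085 ] [0.6127 0.0512 0.085 ]
```

```bash
cat >> h.py <<'E'
from scipy.spatial.transform import Rotation as Ro
np.set_printoptions(precision=4,suppress=True)
def go(P,ydeg):
    """increments to TCP P, tool straight down, tool y at heading ydeg"""
    s=robot.observe(); R=Ro.from_euler("xyz",s["tool_rot"]); a=np.radians(ydeg)
    y=np.array([np.cos(a),np.sin(a),0]); z=np.array([0,0,-1.]); G=Ro.from_matrix(np.c_[np.cross(y,z),y,z])
    print("t",s["time"],"dpos cm",R.inv().apply(np.array(P)-s["tool_pos"])*100,"dr",np.degrees((R.inv()*G).as_rotvec()))
E
python3 -c "
from h import *
go((.42,.1,.25),69);go((.477,-.262,.24),75)"
```

```text
t 0.1 dpos cm [-35.7238 -28.2136  -2.3559] dr [-0.0754 -0.0104  0.212 ]
t 0.1 dpos cm [-53.9007 -60.0327  -1.3174] dr [-0.0748 -0.0143 -5.788 ]
```

Emit:
step_arm --increments '[{"delta_pos": [-3, -2.4, -1], "dr": [0, 0, 0], "fingers": -1}, {"delta_pos": [-7.5, -6, -2], "dr": [0, 0, 0], "fingers": -1}, {"delta_pos": [-12, -9.6, -2.4], "dr": [0, 0, 0], "fingers": -1}, {"delta_pos": [-16.5, -13.2, -2.4], "dr": [0, 0, 0], "fingers": -1}, {"delta_pos": [-21, -16.8, -2.4], "dr": [0, 0, 0], "fingers": -1}]'

```text
time: 0.72
tool_pos: [0.3235, 0.2576, 0.2507]
tool_rot: [3.142, 0.0, 2.779]
contact_force: [1.5, 0.6, 0.3]
opening: 0.0917
grip_force: 0.0
```

Emit:
step_arm --increments '[{"delta_pos": [-4, -4, 0], "dr": [0, 0, 0], "fingers": -1}, {"delta_pos": [-8, -9, 0], "dr": [0, 0, 0], "fingers": -1}, {"delta_pos": [-12, -14, 0], "dr": [0, 0, -2], "fingers": -1}, {"delta_pos": [-16, -19, 0], "dr": [0, 0, -4], "fingers": -1}, {"delta_pos": [-20, -24, 0], "dr": [0, 0, -6], "fingers": -1}]'

```text
time: 1.35
tool_pos: [0.4231, -0.0323, 0.2507]
tool_rot: [3.141, 0.0, 2.884]
contact_force: [1.1, 1.1, 0.0]
opening: 0.0916
grip_force: 0.0
```

```bash
python3 -c "
from h import *
go((.477,-.262,.24),75)"
```

```text
t 1.35 dpos cm [-11.0558 -20.8446   1.0599] dr [0.0193 0.0064 0.2648]
```

Emit:
step_arm --increments '[{"delta_pos": [-2.6, -5, 0.5], "dr": [0, 0, 0], "fingers": -1}, {"delta_pos": [-5.4, -10, 1], "dr": [0, 0, 0], "fingers": -1}, {"delta_pos": [-8.2, -15.5, 1], "dr": [0, 0, 0], "fingers": -1}, {"delta_pos": [-11, -20.6, 1], "dr": [0, 0, 0], "fingers": -1}, {"delta_pos": [-11, -20.6, 1], "dr": [0, 0, 0], "fingers": -1}]'

```text
time: 1.98
tool_pos: [0.4766, -0.2609, 0.2394]
tool_rot: [-3.142, -0.001, 2.879]
contact_force: [0.0, -0.1, -0.5]
opening: 0.0917
grip_force: 0.0
```

```bash
python3 - <<'E'
from h import *
import pickle
P=viewer.camera_params("wrist"); im=viewer.read_camera("wrist"); pickle.dump(P,open("w1.pkl","wb"))
print(robot.observe()["tool_pos"],P["T"])
for x in [(.477,-.262,.08)]: print(proj("wrist",x,P))
cv2.imwrite("pics/w1.png",im[:,:,::-1])
E
```

```text
[ 0.4763 -0.2586  0.2395] [[ 0.2607  0.9274  0.2683  0.4047]
 [ 0.9654 -0.2499 -0.0741 -0.241 ]
 [-0.0017  0.2783 -0.9605  0.3973]
 [ 0.      0.      0.      1.    ]]
[308.6582 185.2671]
```

View pics/w1.png

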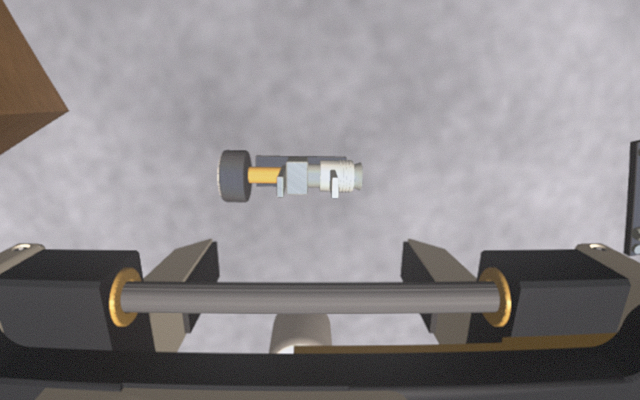

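The wrist picture shows the coupler from the gauge at (233,175) to the mouth at (360,177), with the plates near (281,186) and (335,187). I'll enlarge it.

```bash
python3 -c "
import cv2
a=cv2.imread('pics/w1.png')[145:210,210:370]
cv2.imwrite('pics/w1c.png',cv2.resize(a,None,fx=5,fy=5,interpolation=cv2.INTER_CUBIC))"
```

```text
(no output)
```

View pics/w1c.png

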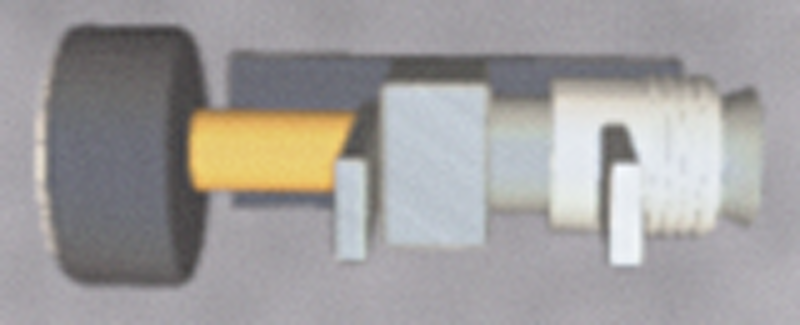

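```bash
python3 - <<'E'
from h import *
import pickle
P=pickle.load(open("w1.pkl","rb"))
f=lambda x,y,z: at("wrist",210+(x+.5)/5-.5,145+(y+.5)/5-.5,z,P)
a=f(351,209.5,.08);b=f(626,214,.08);print(a,b,np.linalg.norm(b-a),"mid",(a+b)/2)
d=b-a;print("yaw plates",np.degrees(np.arctan2(d[1],d[0])))
# top edges of plates (lateral pairs)
for s,x in((f(351,157,.08),f(351,262,.08)),(f(626,162,.08),f(626,266,.08))): print(np.linalg.norm(s-x))
m=f(763,158,.024);g=f(190,150,.024);d=m-g;print("axis",m,np.degrees(np.arctan2(d[1],d[0])))
p=f(230,52,.008);q=f(682,58,.008);d=q-p;print("foot edge",np.linalg.norm(d),np.degrees(np.arctan2(d[1],d[0])))
go((.477,-.262,.1),75)
E
```

```text
[ 0.4711 -0.2885  0.08  ] [ 0.4854 -0.2388  0.08  ] 0.05177291458473413 mid [ 0.4782 -0.2637  0.08  ]
yaw plates 73.94657498068584
0.020319575517185974
0.020145020305156868
axis [ 0.4952 -0.2062  0.024 ] 74.08665177214966
foot edge 0.10193611534396707 74.11597040990208
t 2.025 dpos cm [-0.1845 -0.3207 13.9509] dr [ 0.0638 -0.1139  0.0515]
```

Plate spacing of 51.8 mm (expected 52) and a yaw of 74.0° agree with each other. I'll narrow the fingers so they clear the gauge and go down to a hover.

Emit:
step_arm --increments '[{"delta_pos": [-0.2, -0.3, 2], "dr": [0, 0, 1], "fingers": -0.55}, {"delta_pos": [-0.25, -0.5, 5], "dr": [0, 0, 1], "fingers": -0.55}, {"delta_pos": [-0.25, -0.5, 8], "dr": [0, 0, 1], "fingers": -0.55}, {"delta_pos": [-0.25, -0.5, 11], "dr": [0, 0, 1], "fingers": -0.55}, {"delta_pos": [-0.25, -0.5, 12], "dr": [0, 0, 1], "fingers": -0.55}]' --newtons 40

```text
time: 2.65
tool_pos: [0.4769, -0.2609, 0.1193]
tool_rot: [3.14, -0.003, 2.867]
contact_force: [-0.9, -0.9, 0.0]
opening: 0.0713
grip_force: 0.0
```

Emit:
step_arm --increments '[{"delta_pos": [0, 0, 0], "dr": [0, 0, 0], "fingers": -0.55}, {"delta_pos": [0, 0, 0], "dr": [0, 0, 0], "fingers": -0.55}, {"delta_pos": [0, 0, 0], "dr": [0, 0, 0], "fingers": -0.55}, {"delta_pos": [0, 0, 0], "dr": [0, 0, 0], "fingers": -0.55}, {"delta_pos": [0, 0, 0], "dr": [0, 0, 0], "fingers": -0.55}]'

```text
time: 3.28
tool_pos: [0.4779, -0.263, 0.1209]
tool_rot: [-3.142, 0.0, 2.866]
contact_force: [0.9, 0.2, 0.5]
opening: 0.0714
grip_force: 0.0
```

```bash
python3 -c "
from h import *
print(robot.observe());go((.4782,-.2637,.049),74)"
```

```text
{'time': 3.275, 'qpos': array([-0.6437,  0.4846,  1.6154,  0.0001,  1.0412, -1.939 ]), 'qvel': array([ 0.0003,  0.0038,  0.0023,  0.0011, -0.0017, -0.0014]), 'joint_efforts': array([  0.0193, -47.2768, -21.2926,  -0.0536,   0.0624,   0.0003]), 'tool_pos': array([ 0.4779, -0.263 ,  0.1209]), 'tool_rot': array([-3.1416,  0.0004,  2.866 ]), 'contact_force': array([0.9194, 0.2062, 0.5437]), 'torque': array([-0.0229,  0.0014, -0.031 ]), 'grip_force': 0.0, 'opening': 0.07140792909100935}
t 3.275 dpos cm [-0.0424 -0.0551  7.1949] dr [-0.0008  0.0224  0.2072]
```

Emit:
step_arm --increments '[{"delta_pos": [0, -0.05, 1.5], "dr": [0, 0, 0.2], "fingers": -0.55}, {"delta_pos": [0, -0.05, 3.5], "dr": [0, 0, 0.2], "fingers": -0.55}, {"delta_pos": [0, -0.05, 5.5], "dr": [0, 0, 0.2], "fingers": -0.55}, {"delta_pos": [0, -0.05, 6.8], "dr": [0, 0, 0.2], "fingers": -0.55}, {"delta_pos": [0, -0.05, 7.2], "dr": [0, 0, 0.2], "fingers": -0.55}]'

```text
time: 3.9
tool_pos: [0.4772, -0.2631, 0.0475]
tool_rot: [3.141, -0.002, 2.862]
contact_force: [-0.4, -0.5, 0.6]
opening: 0.0705
grip_force: 0.0
```

Emit:
step_arm --increments '[{"delta_pos": [0, 0, 0], "dr": [0, 0, 0], "fingers": -0.4}, {"delta_pos": [0, 0, 0], "dr": [0, 0, 0], "fingers": -0.2}, {"delta_pos": [0, 0, 0], "dr": [0, 0, 0], "fingers": 0.1}, {"delta_pos": [0, 0, 0], "dr": [0, 0, 0], "fingers": 0.5}, {"delta_pos": [0, 0, 0], "dr": [0, 0, 0], "fingers": 1}]' --newtons 40

```text
time: 4.53
tool_pos: [0.4782, -0.2644, 0.0499]
tool_rot: [-3.14, 0.002, 2.862]
contact_force: [-1.3, -2.2, 6.0]
opening: 0.0466
grip_force: 40.0
```

Emit:
step_arm --increments '[{"delta_pos": [0, 0, 0], "dr": [0, 0, 0], "fingers": 1}, {"delta_pos": [0, 0, 0], "dr": [0, 0, 0], "fingers": 1}, {"delta_pos": [0, 0, 0], "dr": [0, 0, 0], "fingers": 1}, {"delta_pos": [0, 0, 0], "dr": [0, 0, 0], "fingers": 1}, {"delta_pos": [0, 0, 0], "dr": [0, 0, 0], "fingers": 1}]'

```text
time: 5.15
tool_pos: [0.4782, -0.2644, 0.0499]
tool_rot: [-3.14, 0.002, 2.862]
contact_force: [-1.8, -3.8, 4.7]
opening: 0.0466
grip_force: 40.0
```

Emit:
step_arm --increments '[{"delta_pos": [0, 0, -1], "dr": [0, 0, 0], "fingers": 1}, {"delta_pos": [0, 0, -3], "dr": [0, 0, 0], "fingers": 1}, {"delta_pos": [0, 0, -6], "dr": [0, 0, 0], "fingers": 1}, {"delta_pos": [0, 0, -10], "dr": [0, 0, 0], "fingers": 1}, {"delta_pos": [0, 0, -14], "dr": [0, 0, 0], "fingers": 1}]'

```text
time: 5.78
tool_pos: [0.4772, -0.2627, 0.1897]
tool_rot: [3.14, -0.002, 2.863]
contact_force: [-0.0, -0.6, -4.5]
opening: 0.0465
grip_force: 40.0
```

```bash
python3 -c "
from h import *
go((.6068,-.0516,.18),86.7)
for u,v in((304,127),(306,160),(346,154),(344,122)):print(at('top',u,v,.06))"
```

```text
t 5.775 dpos cm [-6.6499 23.8555  0.9859] dr [  0.0766  -0.0822 -12.6746]
[0.7758 0.036  0.06  ]
[0.6744 0.0305 0.06  ]
[ 0.692 -0.09   0.06 ]
[ 0.7907 -0.0855  0.06  ]
```

Emit:
step_arm --increments '[{"delta_pos": [-0.6, 2, 0], "dr": [0, 0, -1], "fingers": 1}, {"delta_pos": [-1.7, 6, 0], "dr": [0, 0, -3], "fingers": 1}, {"delta_pos": [-3, 10.5, 0], "dr": [0, 0, -5], "fingers": 1}, {"delta_pos": [-4.2, 15, 0], "dr": [0, 0, -8], "fingers": 1}, {"delta_pos": [-5.3, 19, 0], "dr": [0, 0, -10.5], "fingers": 1}]'

```text
time: 6.4
tool_pos: [0.5811, -0.0933, 0.1885]
tool_rot: [3.141, -0.001, 3.048]
contact_force: [1.0, -0.1, -4.6]
opening: 0.0464
grip_force: 40.0
```

Emit:
step_arm --increments '[{"delta_pos": [-0.3, 2.5, 0], "dr": [0, 0, -1.5], "fingers": 1}, {"delta_pos": [-0.5, 4, 0], "dr": [0, 0, -2.2], "fingers": 1}, {"delta_pos": [-0.5, 4, 0], "dr": [0, 0, -2.2], "fingers": 1}, {"delta_pos": [-0.5, 4, 0], "dr": [0, 0, -2.2], "fingers": 1}, {"delta_pos": [-0.5, 4, 0], "dr": [0, 0, -2.2], "fingers": 1}]'

```text
time: 7.02
tool_pos: [0.5896, -0.0572, 0.1888]
tool_rot: [-3.141, -0.0, 3.083]
contact_force: [0.2, -0.2, -4.5]
opening: 0.0465
grip_force: 40.0
```

```bash
python3 - <<'E'
from h import *
import pickle
go((.6068,-.0516,.11),86.7)
P=viewer.camera_params("wrist"); im=viewer.read_camera("wrist"); pickle.dump(P,open("w2.pkl","wb"))
cv2.imwrite("pics/w2.png",im[:,:,::-1])
for X in((.6127,.0512,.085),(.6175,.1254,.085)):print(proj("wrist",X,P))
for n in("scene","top"): cv2.imwrite(f"pics/{n}2.png",viewer.read_camera(n)[:,:,::-1])
print(robot.observe()["contact_force"])
E
```

```text
t 7.025 dpos cm [-1.6851  0.6575  7.8769] dr [-0.0075 -0.0014 -0.0766]
[445.7674 220.5145]
[534.1934 220.623 ]
[-0.1758  0.1553 -4.0589]
```

View pics/w2.png

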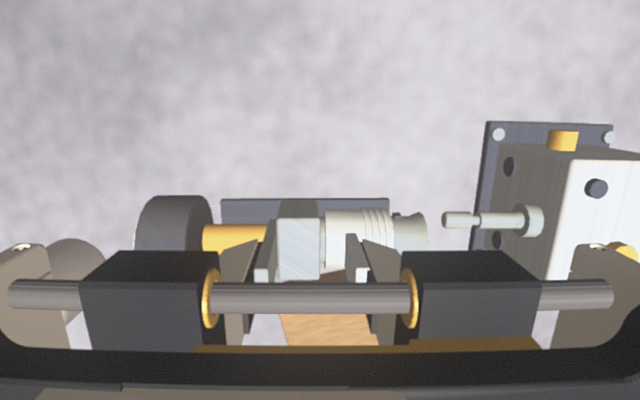

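The wrist view shows the coupler held level, its mouth at about (425,231), and the nipple from its tip at (443,219) to its root at (530,221). I'll enlarge this to measure the alignment.

```bash
python3 -c "
import cv2
a=cv2.imread('pics/w2.png')[185:285,300:550]
b=cv2.resize(a,None,fx=3.2,fy=3.2,interpolation=cv2.INTER_CUBIC)
from h import *
u,v=proj('scene',(.61,.03,.12)); u,v=int(u),int(v); print(u,v)
c=cv2.resize(cv2.imread('pics/scene2.png')[v-35:v+35,u-80:u+80],(800,280),interpolation=cv2.INTER_CUBIC)
cv2.imwrite('pics/w2c.png',np.vstack([b,c[:280]]));print(b.shape)"
```

```text
348 196
(320, 800, 3)
```

View pics/w2c.png

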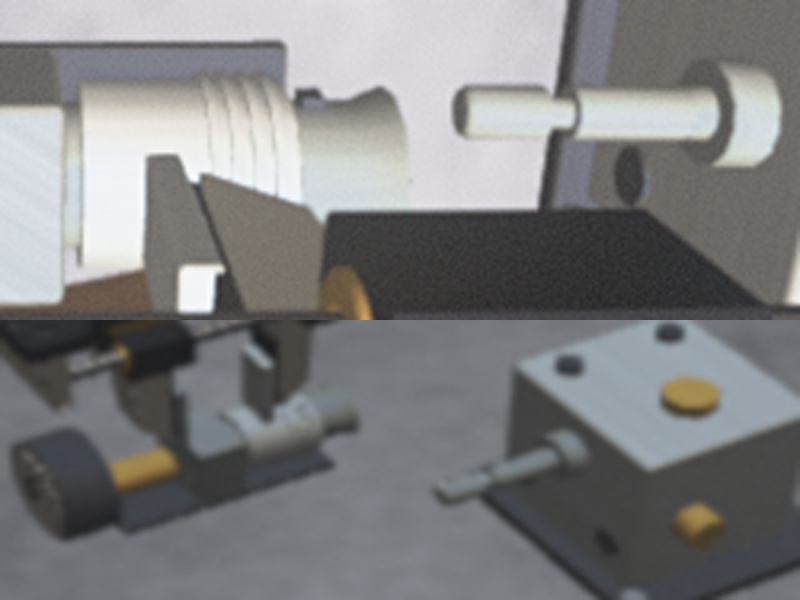

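```bash
python3 - <<'E'
from h import *
import pickle
P=pickle.load(open("w2.pkl","rb"))
f=lambda x,y,z: at("wrist",300+(x+.5)/3.2-.5,185+(y+.5)/3.2-.5,z,P)
c=lambda X:(proj("wrist",X,P)-[300,185]+.5)*3.2-.5
a=f(475,111,.085);b=f(705,114.5,.085);d=b-a
print("nipple",a,b,np.degrees(np.arctan2(d[1],d[0])),"tip",f(456,111,.085),"face/collar base",f(770,114,.085), "width",np.linalg.norm(f(475,86,.085)-f(475,136,.085)))
e=lambda u,v: at("scene",348-80+(u+.5)/5-.5,196-35+(v-320+.5)/4-.5,.085)
print("scene nipple tip",e(443,491),"root",e(585,447))
s=robot.observe(); R=Ro.from_euler("xyz",s["tool_rot"]); t=s["tool_pos"]
y=R.apply([0,1,0]); 
C=lambda x,yy,z,dz=0: t+R.apply([yy,x/1+.005,-(z-.068+.018)+dz])
for n,p in dict(footcorner_low=(.044,.018,0),footcorner_top=(.044,.018,.006),footrear=(-.06,.018,0),mouthtop=(.058,.0,.024),sleeve_front_up=(.039,.017,.024),sleeve_rear_up=(.003,.017,.024),plate=(.013,.010,.08),plate2=(.019,.010,.08)).items(): print(n,c(C(*p)))
E
```

```text
nipple [0.6118 0.0531 0.085 ] [0.6166 0.1132 0.085 ] 85.49547766729016 tip [0.6115 0.0482 0.085 ] face/collar base [0.6175 0.1306 0.085 ] width 0.013376053759179145
scene nipple tip [0.6082 0.0535 0.085 ] root [0.6166 0.1321 0.085 ]
footcorner_low [285.2858  38.3145]
footcorner_top [292.1497  46.6478]
footrear [-248.3097   39.0334]
mouthtop [385.5914 170.5537]
sleeve_front_up [286.2558  80.1598]
sleeve_rear_up [79.6634 80.4885]
plate [174.864  264.5855]
plate2 [221.8553 264.385 ]
```

```bash
python3 - <<'E'
from h import *
go((.6045,-.050,.111),86)
E
```

```text
t 7.175 dpos cm [-1.4375  0.7618  7.7765] dr [0.001  0.0035 0.6516]
```

Emit:
step_arm --increments '[{"delta_pos": [-0.5, 0.2, 1], "dr": [0, 0, 0.6], "fingers": 1}, {"delta_pos": [-1, 0.5, 3], "dr": [0, 0, 0.6], "fingers": 1}, {"delta_pos": [-1.4, 0.7, 5], "dr": [0, 0, 0.6], "fingers": 1}, {"delta_pos": [-1.4, 0.7, 7], "dr": [0, 0, 0.6], "fingers": 1}, {"delta_pos": [-1.4, 0.7, 7.7], "dr": [0, 0, 0.6], "fingers": 1}]'

```text
time: 7.8
tool_pos: [0.6034, -0.0496, 0.1097]
tool_rot: [3.141, -0.003, 3.073]
contact_force: [-0.6, -0.1, -4.4]
opening: 0.0466
grip_force: 40.0
```

Emit:
step_arm --increments '[{"delta_pos": [0, 0.5, 0], "dr": [0, 0, 0], "fingers": 1}, {"delta_pos": [0, 1.5, 0], "dr": [0, 0, 0], "fingers": 1}, {"delta_pos": [0, 2, 0], "dr": [0, 0, 0], "fingers": 1}, {"delta_pos": [0, 2, 0], "dr": [0, 0, 0], "fingers": 1}, {"delta_pos": [0, 2, 0], "dr": [0, 0, 0], "fingers": 1}]'

```text
time: 8.43
tool_pos: [0.6056, -0.0299, 0.112]
tool_rot: [-3.141, 0.0, 3.074]
contact_force: [0.1, -0.2, -3.5]
opening: 0.0468
grip_force: 40.0
```

```bash
python3 - <<'E'
from h import *
import pickle
go((.6045,-.050,.111),86)
P=viewer.camera_params("wrist"); im=viewer.read_camera("wrist")[:,:,::-1]; pickle.dump(P,open("w3.pkl","wb"))
s=robot.observe();print(s)
b=cv2.resize(im[185:285,330:580],(800,320),interpolation=cv2.INTER_CUBIC)
u,v=map(int,proj('scene',(.61,.04,.085))); print(u,v)
S=viewer.read_camera("scene")[:,:,::-1]
c=cv2.resize(S[v-28:v+28,u-80:u+80],(800,280),interpolation=cv2.INTER_CUBIC)
cv2.imwrite("pics/w3.png",np.vstack([b,c]))
E
```

```text
t 8.425 dpos cm [-0.022  -2.0088  0.0955] dr [-0.0072  0.0251  0.1263]
{'time': 8.475, 'qpos': array([-0.1759,  0.5942,  1.4436, -0.    ,  1.1036, -1.6788]), 'qvel': array([-0.0028,  0.0018,  0.0009,  0.0025, -0.0004, -0.0014]), 'joint_efforts': array([  0.1993, -55.9684, -23.5621,   0.0005,   0.0825,   0.0003]), 'tool_pos': array([ 0.6056, -0.03  ,  0.1119]), 'tool_rot': array([-3.1415,  0.0003,  3.0737]), 'contact_force': array([ 0.2966, -0.5702, -4.9551]), 'torque': array([-0.0315, -0.0094,  0.0107]), 'grip_force': 39.9734491109848, 'opening': 0.046813221033014926}
352 206
```

View pics/w3.png

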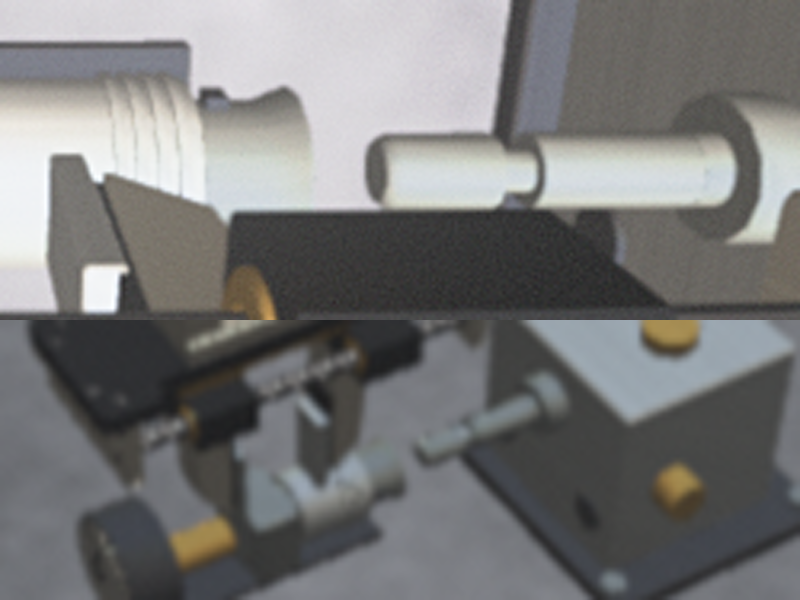

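The nipple's centreline is at row 170 of the wrist crop, in line with the predicted mouth centre. In the scene crop the mouth is at about (388,472) and the tip at (425,451). I'll check the height next.

```bash
python3 - <<'E'
from h import *
import pickle
P=pickle.load(open("w3.pkl","rb"))
c=lambda X:(proj("wrist",X,P)-[330,185]+.5)*3.2-.5
e=lambda X:(proj("scene",X)-[352-80,206-28]+.5)*5-.5+[0,320]
s=robot.observe(); R=Ro.from_euler("xyz",s["tool_rot"]); t=s["tool_pos"]
C=lambda x,y,z: t+R.apply([y,x+.005,-(z-.05)])
for n,p in dict(mouth=(.058,0,.024),gaugerear=(-.09,0,.032),footcorner=(.044,.018,0),footnear=(.044,-.018,0),plate=(.016,0,.08),mouthtop=(.058,0,.037)).items(): print(n,c(C(*p)),e(C(*p)))
print("nip tip/root model", [ (c(X),e(X)) for X in ((.6115,.05,.085),(.617,.128,.085))])
f=lambda x,y: at("wrist",330+(x+.5)/3.2-.5,185+(y+.5)/3.2-.5,.085,P)
a=f(390,171.5);b=f(710,174.5);d=b-a;print(a,b,np.degrees(np.arctan2(d[1],d[0])),"tip",f(372,171),"width",np.linalg.norm(f(395,136)-f(395,207)))
m=C(.058,0,.024);print("mouth",m)
E
```

```text
mouth [286.0043 169.5266] [389.1906 467.4531]
gaugerear [-555.6204  186.4609] [103.7845 575.6666]
footcorner [186.1176  37.3333] [342.583  491.4903]
footnear [174.9323 207.579 ] [383.1665 538.6419]
plate [ 94.2489 332.312 ] [311.4661 410.7418]
mouthtop [309.0376 198.6249] [389.8694 447.2228]
nip tip/root model [(array([379.3654, 169.8871]), array([421.238 , 455.9132])), (array([787.5922, 167.4579]), array([558.8967, 397.7286]))]
[0.612 0.052 0.085] [0.6172 0.1128 0.085 ] 85.07500510883642 tip [0.6116 0.0487 0.085 ] width 0.013915026485733577
mouth [0.6098 0.0327 0.0858]
```

Emit:
step_arm --increments '[{"delta_pos": [0, 0.3, 0.05], "dr": [0, 0, 0.6], "fingers": 1}, {"delta_pos": [0, 0.8, 0.05], "dr": [0, 0, 0.6], "fingers": 1}, {"delta_pos": [0, 1.3, 0.05], "dr": [0, 0, 0.6], "fingers": 1}, {"delta_pos": [0, 1.8, 0.05], "dr": [0, 0, 0.6], "fingers": 1}, {"delta_pos": [0, 2.2, 0.05], "dr": [0, 0, 0.6], "fingers": 1}]'

```text
time: 9.15
tool_pos: [0.6071, -0.0075, 0.1112]
tool_rot: [3.141, 0.0, 3.064]
contact_force: [-0.7, -0.1, -4.6]
opening: 0.046
grip_force: 40.0
```

Emit:
step_arm --increments '[{"delta_pos": [0, 0.2, 0], "dr": [0, 0, 0], "fingers": 1}, {"delta_pos": [0, 0.5, 0], "dr": [0, 0, 0], "fingers": 1}, {"delta_pos": [0, 0.8, 0], "dr": [0, 0, 0], "fingers": 1}, {"delta_pos": [0, 1.1, 0], "dr": [0, 0, 0], "fingers": 1}, {"delta_pos": [0, 1.3, 0], "dr": [0, 0, 0], "fingers": 1}]'

```text
time: 9.78
tool_pos: [0.6081, 0.0052, 0.1112]
tool_rot: [3.141, 0.0, 3.063]
contact_force: [0.3, 0.1, -4.2]
opening: 0.0464
grip_force: 40.0
```

Emit:
step_arm --increments '[{"delta_pos": [0, 0.2, 0], "dr": [0, 0, 0], "fingers": 1}, {"delta_pos": [0, 0.5, 0], "dr": [0, 0, 0], "fingers": 1}, {"delta_pos": [0, 0.8, 0], "dr": [0, 0, 0], "fingers": 1}, {"delta_pos": [0, 1.1, 0], "dr": [0, 0, 0], "fingers": 1}, {"delta_pos": [0, 1.2, 0], "dr": [0, 0, 0], "fingers": 1}]'

```text
time: 10.4
tool_pos: [0.609, 0.0172, 0.1112]
tool_rot: [3.141, 0.0, 3.064]
contact_force: [0.1, 0.2, -4.3]
opening: 0.047
grip_force: 40.0
```

Now in fine steps to feel for the bottom.

Emit:
step_arm --increments '[{"delta_pos": [0, 0.06, 0], "dr": [0, 0, 0], "fingers": 1}, {"delta_pos": [0, 0.12, 0], "dr": [0, 0, 0], "fingers": 1}, {"delta_pos": [0, 0.18, 0], "dr": [0, 0, 0], "fingers": 1}, {"delta_pos": [0, 0.24, 0], "dr": [0, 0, 0], "fingers": 1}, {"delta_pos": [0, 0.3, 0], "dr": [0, 0, 0], "fingers": 1}]'

```text
time: 11.02
tool_pos: [0.6093, 0.02, 0.1113]
tool_rot: [3.142, 0.0, 3.063]
contact_force: [-0.7, -0.1, -4.0]
opening: 0.0463
grip_force: 40.0
```

Emit:
step_arm --increments '[{"delta_pos": [0, 0.03, 0], "dr": [0, 0, 0], "fingers": 1}, {"delta_pos": [0, 0.06, 0], "dr": [0, 0, 0], "fingers": 1}, {"delta_pos": [0, 0.1, 0], "dr": [0, 0, 0], "fingers": 1}, {"delta_pos": [0, 0.13, 0], "dr": [0, 0, 0], "fingers": 1}, {"delta_pos": [0, 0.15, 0], "dr": [0, 0, 0], "fingers": 1}]'

```text
time: 11.65
tool_pos: [0.6093, 0.0215, 0.1112]
tool_rot: [3.142, 0.0, 3.063]
contact_force: [1.3, -0.7, -4.4]
opening: 0.0466
grip_force: 40.0
```

Emit:
step_arm --increments '[{"delta_pos": [0, 0.03, 0], "dr": [0, 0, 0], "fingers": 1}, {"delta_pos": [0, 0.06, 0], "dr": [0, 0, 0], "fingers": 1}, {"delta_pos": [0, 0.1, 0], "dr": [0, 0, 0], "fingers": 1}, {"delta_pos": [0, 0.13, 0], "dr": [0, 0, 0], "fingers": 1}, {"delta_pos": [0, 0.15, 0], "dr": [0, 0, 0], "fingers": 1}]'

```text
time: 12.28
tool_pos: [0.6094, 0.023, 0.1112]
tool_rot: [3.142, -0.0, 3.063]
contact_force: [-0.1, -0.3, -3.8]
opening: 0.0462
grip_force: 40.0
```

Emit:
step_arm --increments '[{"delta_pos": [0, 0.03, 0], "dr": [0, 0, 0], "fingers": 1}, {"delta_pos": [0, 0.06, 0], "dr": [0, 0, 0], "fingers": 1}, {"delta_pos": [0, 0.09, 0], "dr": [0, 0, 0], "fingers": 1}, {"delta_pos": [0, 0.1, 0], "dr": [0, 0, 0], "fingers": 1}, {"delta_pos": [0, 0.1, 0], "dr": [0, 0, 0], "fingers": 1}]'

```text
time: 12.9
tool_pos: [0.6095, 0.0239, 0.1112]
tool_rot: [3.142, 0.0, 3.063]
contact_force: [0.3, 0.7, -3.7]
opening: 0.0461
grip_force: 40.0
```

Emit:
step_arm --increments '[{"delta_pos": [0, 0.03, 0], "dr": [0, 0, 0], "fingers": 1}, {"delta_pos": [0, 0.06, 0], "dr": [0, 0, 0], "fingers": 1}, {"delta_pos": [0, 0.09, 0], "dr": [0, 0, 0], "fingers": 1}, {"delta_pos": [0, 0.1, 0], "dr": [0, 0, 0], "fingers": 1}, {"delta_pos": [0, 0.1, 0], "dr": [0, 0, 0], "fingers": 1}]'

```text
time: 13.52
tool_pos: [0.6096, 0.0247, 0.1112]
tool_rot: [-3.141, -0.0, 3.063]
contact_force: [0.2, -2.4, -4.6]
opening: 0.0465
grip_force: 40.0
```

Emit:
step_arm --increments '[{"delta_pos": [0, 0.02, 0], "dr": [0, 0, 0], "fingers": 1}, {"delta_pos": [0, 0.04, 0], "dr": [0, 0, 0], "fingers": 1}, {"delta_pos": [0, 0.06, 0], "dr": [0, 0, 0], "fingers": 1}, {"delta_pos": [0, 0.07, 0], "dr": [0, 0, 0], "fingers": 1}, {"delta_pos": [0, 0.07, 0], "dr": [0, 0, 0], "fingers": 1}]'

```text
time: 14.15
tool_pos: [0.6096, 0.0253, 0.1112]
tool_rot: [-3.141, -0.0, 3.063]
contact_force: [-0.6, -5.1, -4.7]
opening: 0.0466
grip_force: 40.0
```

Emit:
step_arm --increments '[{"delta_pos": [0, 0.02, 0], "dr": [0, 0, 0], "fingers": 1}, {"delta_pos": [0, 0.04, 0], "dr": [0, 0, 0], "fingers": 1}, {"delta_pos": [0, 0.05, 0], "dr": [0, 0, 0], "fingers": 1}, {"delta_pos": [0, 0.05, 0], "dr": [0, 0, 0], "fingers": 1}, {"delta_pos": [0, 0.05, 0], "dr": [0, 0, 0], "fingers": 1}]'

```text
time: 14.78
tool_pos: [0.6097, 0.0257, 0.1112]
tool_rot: [-3.141, 0.0, 3.063]
contact_force: [-0.4, -6.5, -4.6]
opening: 0.0462
grip_force: 40.0
```

Steady rise of about 4.5 N/mm: the nipple is on the seal. I'll release now, advancing half of the opening so that the rear finger stays put.

Emit:
step_arm --increments '[{"delta_pos": [0, 0, 0], "dr": [0, 0, 0], "fingers": -0.043}, {"delta_pos": [0, 0.05, 0], "dr": [0, 0, 0], "fingers": -0.065}, {"delta_pos": [0, 0.1, 0], "dr": [0, 0, 0], "fingers": -0.087}, {"delta_pos": [0, 0.15, 0], "dr": [0, 0, 0], "fingers": -0.11}, {"delta_pos": [0, 0.2, 0], "dr": [0, 0, 0], "fingers": -0.13}]'

```text
time: 15.4
tool_pos: [0.6099, 0.0281, 0.1113]
tool_rot: [-3.142, 0.0, 3.063]
contact_force: [-1.5, -5.5, -3.6]
opening: 0.0515
grip_force: 6.4
```

Emit:
step_arm --increments '[{"delta_pos": [0, 0.05, 0], "dr": [0, 0, 0], "fingers": -0.152}, {"delta_pos": [0, 0.1, 0], "dr": [0, 0, 0], "fingers": -0.174}, {"delta_pos": [0, 0.15, 0], "dr": [0, 0, 0], "fingers": -0.195}, {"delta_pos": [0, 0.2, 0], "dr": [0, 0, 0], "fingers": -0.217}, {"delta_pos": [0, 0.25, 0], "dr": [0, 0, 0], "fingers": -0.24}]'

```text
time: 16.02
tool_pos: [0.6102, 0.0307, 0.1115]
tool_rot: [3.141, 0.001, 3.063]
contact_force: [-0.9, -4.1, -1.3]
opening: 0.0569
grip_force: 4.4
```

Emit:
step_arm --increments '[{"delta_pos": [0, 0.05, 0], "dr": [0, 0, 0], "fingers": -0.261}, {"delta_pos": [0, 0.1, 0], "dr": [0, 0, 0], "fingers": -0.283}, {"delta_pos": [0, 0.1, 0], "dr": [0, 0, 0], "fingers": -0.304}, {"delta_pos": [0, 0.1, 0], "dr": [0, 0, 0], "fingers": -0.304}, {"delta_pos": [0, 0.1, 0], "dr": [0, 0, 0], "fingers": -0.304}]'

```text
time: 16.65
tool_pos: [0.6102, 0.0318, 0.1112]
tool_rot: [3.141, 0.0, 3.063]
contact_force: [0.1, -2.8, 0.0]
opening: 0.0601
grip_force: 1.3
```

Emit:
step_arm --increments '[{"delta_pos": [0, 0, 0], "dr": [0, 0, 0], "fingers": -0.35}, {"delta_pos": [0, 0, 0], "dr": [0, 0, 0], "fingers": -0.45}, {"delta_pos": [0, 0, 0], "dr": [0, 0, 0], "fingers": -0.5}, {"delta_pos": [0, 0, 0], "dr": [0, 0, 0], "fingers": -0.5}, {"delta_pos": [0, 0, 0], "dr": [0, 0, 0], "fingers": -0.5}]'

```text
time: 17.27
tool_pos: [0.6102, 0.0317, 0.1113]
tool_rot: [3.141, 0.0, 3.063]
contact_force: [0.0, -0.5, -0.5]
opening: 0.0694
grip_force: 0.3
```

```bash
python3 - <<'E'
from h import *
b=cv2.resize(viewer.read_camera("wrist")[100:300,220:620,::-1],(800,400),interpolation=cv2.INTER_CUBIC)
S=viewer.read_camera("scene")[:,:,::-1]
c=cv2.resize(S[185:225,275:435],(800,200),interpolation=cv2.INTER_CUBIC)
cv2.imwrite("pics/w4.png",np.vstack([b,c])); print(robot.observe()["contact_force"])
E
```

```text
[-0.1183 -1.7317 -1.2888]
```

View pics/w4.png

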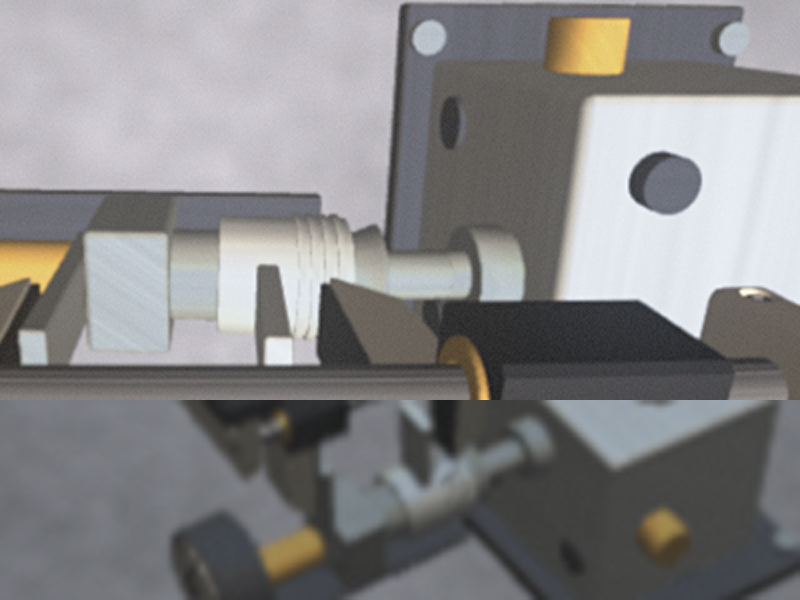

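The picture shows the coupler on the nipple with its sleeve forward. The plate tops are at (34,349) and (278,352), and the front finger is clear. I'll check the plate separation, then lift out gently.

```bash
python3 - <<'E'
from h import *
f=lambda u,v: at("wrist",220+(u+.5)/2-.5,100+(v+.5)/2-.5,.141)
a=f(34.5,350);b=f(278.5,350);print(a,b,np.linalg.norm(b-a)); t=robot.observe()["tool_pos"];print(t, (a+b)/2)
E
```

```text
[0.6014 0.0025 0.141 ] [0.6054 0.0526 0.141 ] 0.050238541437464555
[0.6102 0.0317 0.1112] [0.6034 0.0275 0.141 ]
```

Emit:
step_arm --increments '[{"delta_pos": [0, 0, -0.1], "dr": [0, 0, 0], "fingers": -0.5}, {"delta_pos": [0, 0, -0.3], "dr": [0, 0, 0], "fingers": -0.5}, {"delta_pos": [0, 0, -0.5], "dr": [0, 0, 0], "fingers": -0.5}, {"delta_pos": [0, 0, -0.7], "dr": [0, 0, 0], "fingers": -0.5}, {"delta_pos": [0, 0, -0.8], "dr": [0, 0, 0], "fingers": -0.5}]'

```text
time: 18.0
tool_pos: [0.6102, 0.0316, 0.1194]
tool_rot: [3.142, 0.0, 3.063]
contact_force: [-1.2, -0.4, -0.4]
opening: 0.0687
grip_force: 0.3
```

Emit:
step_arm --increments '[{"delta_pos": [0, 0, -1], "dr": [0, 0, 0], "fingers": -0.5}, {"delta_pos": [0, 0, -3], "dr": [0, 0, 0], "fingers": -0.5}, {"delta_pos": [0, 0, -6], "dr": [0, 0, 0], "fingers": -0.5}, {"delta_pos": [0, 0, -9], "dr": [0, 0, 0], "fingers": -0.5}, {"delta_pos": [0, 0, -12], "dr": [0, 0, 0], "fingers": -0.5}]'

```text
time: 18.62
tool_pos: [0.6102, 0.0318, 0.2411]
tool_rot: [3.141, 0.001, 3.063]
contact_force: [-0.2, -0.0, -0.7]
opening: 0.0689
grip_force: 0.0
```

Emit:
step_arm --increments '[{"delta_pos": [0, 0, 0], "dr": [0, 0, 0], "fingers": -0.5}, {"delta_pos": [0, 0, 0], "dr": [0, 0, 0], "fingers": -0.5}, {"delta_pos": [0, 0, 0], "dr": [0, 0, 0], "fingers": -0.5}, {"delta_pos": [0, 0, 0], "dr": [0, 0, 0], "fingers": -0.5}, {"delta_pos": [0, 0, 0], "dr": [0, 0, 0], "fingers": -0.5}]'

```text
time: 19.25
tool_pos: [0.61, 0.0316, 0.2387]
tool_rot: [3.142, -0.001, 3.063]
contact_force: [0.0, -0.5, 0.7]
opening: 0.069
grip_force: 0.0
```

```bash
python3 - <<'E'
from h import *
import pickle
P=viewer.camera_params("wrist");pickle.dump(P,open("w5.pkl","wb"))
u,v=map(int,proj("wrist",(.608,.03,.1),P));print(u,v)
im=viewer.read_camera("wrist")[:,:,::-1];u=min(u,540);v=max(v,62)
print("origin",u-100,v-62)
b=cv2.resize(im[v-62:v+63,u-100:u+100],(800,500),interpolation=cv2.INTER_CUBIC)
cv2.imwrite("pics/w5.png",b)
E
```

```text
307 187
origin 207 125
```

View pics/w5.png

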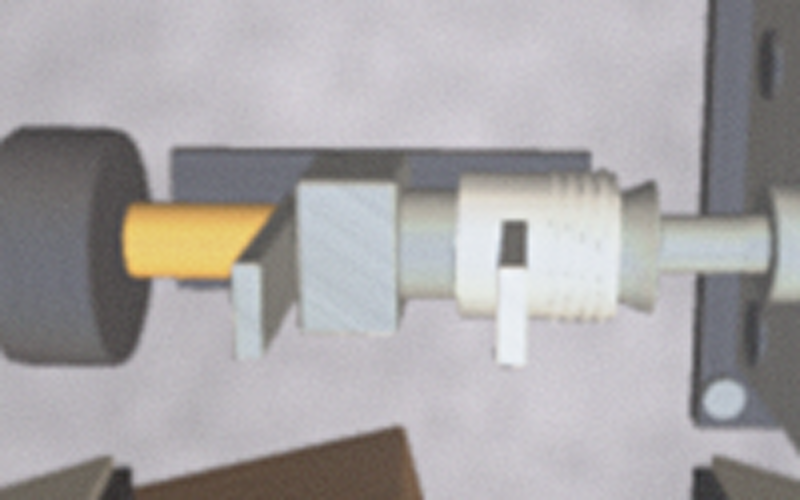

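```bash
python3 - <<'E'
from h import *
import pickle
P=pickle.load(open("w5.pkl","rb"))
f=lambda x,y,z: at("wrist",207+(x+.5)/4-.5,125+(y+.5)/4-.5,z,P)
a=f(249,311,.141);b=f(513,316,.141);print(a,b,np.linalg.norm(b-a),"lat",np.linalg.norm(f(249,264,.141)-f(249,358,.141)))
print("sleeve rear..mouth (45 expected fwd,55 back)",np.linalg.norm(f(458,245,.085)-f(655,245,.085)),"block-side foot front to sleeve front",f(590,150,.065),f(617,245,.085),f(655,245,.085))
E
```

```text
[0.6071 0.0004 0.141 ] [0.6121 0.0509 0.141 ] 0.05073545315413693 lat 0.018817219224942734
sleeve rear..mouth (45 expected fwd,55 back) 0.045557552567770665 block-side foot front to sleeve front [0.5946 0.0757 0.065 ] [0.6137 0.0787 0.085 ] [0.6144 0.0875 0.085 ]
```

The last picture shows the coupler level on the nipple with the fingers clear. Sleeve rear to mouth measures 45.6 mm, against 45 mm expected with the sleeve fully forward, so it is locked.

```bash
python3 -c "
from cell import robot
print(robot.hand_in())"
```

```text
the job is handed in; nothing more can be done
None
```

The gauge is fitted on the nipple: I pushed it onto the seal with about 6.5 N, and the sleeve sprang fully forward as I let go. The robot is clear, nothing else was touched, and the job was handed in at about 19 s; no verdict came back.

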